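# Light-check a reed plate cassette

### The job

Flip the toggle switch on the lamp housing over towards the lens, to on. Then pinch the two opposed side catches of the reed plate cassette together, lift the cassette out of its dock and hold it level about 80 mm above the lamp's round lens, so the light shows through the reed slots. Finish while still holding it there by the pinched catches; leave the wrenches, the comb and the tray where they lie.

Things in the scene. Friction and masses are not known exactly. Their poses are not given: they have to be found in the camera images.
- dock: dark steel base plate 150 x 100 x 8 mm (long side along its x), fixed, with low aluminium guides round the cassette. On each long side a cheek 34 mm long in x ends in an inward lip, top 25.5 mm above the desk, 26.5 to 35.5 mm from the middle in y; the lips hold the cassette's catches down until these are pinched. Origin: centre of the underside, z up
- cassette: flat aluminium carrier 110 x 44 x 6 mm (long side along its x), about 0.18 kg, with a nickel reed plate with ten brass reeds on top and a black catch tab standing at the middle of each long side. It starts seated on the dock's base plate, axes along the dock's, underside 8 mm above the desk. Origin: centre of the carrier's underside, z up
- catch_left (a joint): inward travel of the catch on the cassette's +y side (m): 0 sprung out (locked), clear of the lip above 0.0035, 0.006 pinched to its solid stop. Spring 1.5 N at first, 3 N at the stop
- catch_right (a joint): inward travel of the catch on the cassette's -y side (m): 0 sprung out (locked), clear of the lip above 0.0035, 0.006 pinched to its solid stop. Spring 1.5 N at first, 3 N at the stop
- lamp: grey painted lamp housing 150 x 90 x 60 mm (long side along its x), fixed to the desk, flat top with a round pale lens at its +x end and a chrome toggle switch at its -x end. Origin: centre of the underside, z up
- lamp_lens (a point): centre of the lens's upper face, on the lamp's top at x = +30 mm, 62 mm above the desk; lens 52 mm across, axes as the lamp's
- switch_tip (a point): centre of the 11 mm ball end of the chrome toggle lever. The lever is 32 mm long from its pivot, which lies at x = -40 mm, y = 0, 64 mm above the desk in the lamp's frame; a collar 20 mm across and 4 mm high surrounds it
- switch (a joint): angle of the toggle (rad): 0 off, leaning 0.5 rad from upright to the lamp's -x side (away from the lens); 0.5 upright; 1.0 on, leaning 0.5 rad to +x (towards the lens). It turns lightly (about 1 N at the tip) about the lamp's y axis and stays where it is left; it counts as on above 0.8
- wrench_near: steel reed wrench 110 mm long, lying flat on the desk; to be left alone
- wrench_far: second steel reed wrench 110 mm long, lying flat farther from the robot; to be left alone
- comb: dark mahogany harmonica comb 29 x 102 x 7 mm, lying flat; to be left alone
- tray: pale green plastic plate tray 100 x 140 x 18 mm with three compartments; to be left alone
- tab_left (a point): middle of the ribbed outer face of the black catch tab on the cassette's +y side, 35 mm above the carrier's underside. The tab is 24 mm wide in x, 4 mm thick, its top 50 mm above the underside; the upper 30 mm stand free above the dock's lip. The two outer faces are 50 mm apart: pinch them together along y, fingertips just above the lips, with 15 to 40 N, then lift straight up
- tab_right (a point): middle of the ribbed outer face of the black catch tab on the cassette's -y side, 35 mm above the carrier's underside. Same size as the other tab
Mind the look-alikes: they are no part of the job. Of the things like the lamp, leave any that is orange; of the rest the larger one is meant.

How it is judged (in metres and radians):
On the way, in this order (a step that is already met when the one before it is completed fails the run):
1. the toggle is flipped to on while the cassette is still seated in the dock (value of joint switch above 0.8 rad and z of cassette in the frame of dock below 0.013 m), for 0.1 s.
2. both catches are pinched in by the fingers with the cassette still in the dock (value of joint each of catch_left, catch_right above 0.0035 m and contact force between the fingers and cassette above 2 N and z of cassette in the frame of dock below 0.014 m), for 0.05 s.
3. the cassette is lifted clear of the dock by its pinched catches (value of joint each of catch_left, catch_right above 0.0035 m and z of cassette in the frame of dock above 0.04 m and contact force between the fingers and cassette above 2 N), for 0.1 s.
At the end, for the whole second after the job is handed in: Switch above 0.8 rad. The fingers hold the cassette still by both catches (each in by over 3.5 mm), level within 0.25 rad, its underside centre within 30 mm horizontally of the lens centre and 45 to 120 mm above it, touching neither lamp nor dock; the program ends holding (value of joint switch above 0.8 rad and value of joint each of catch_left, catch_right above 0.0035 m and contact force between the fingers and cassette above 2 N and contact force between cassette and lamp below 0.1 N and contact force between cassette and dock below 0.1 N and horizontal distance between cassette and lamp_lens below 0.03 m and z of cassette in the frame of lamp_lens between 0.045 and 0.12 m and angle between cassette's own z axis and vertical below 0.25 rad and linear speed of cassette below 0.03 m/s); the arm keeps its last pose, push and grip.
It fails at once if a wrench, the comb or the tray is shoved more than 20 mm (distance of any of wrench_near, wrench_far, comb, tray from where it was at the start of the episode above 0.02 m).
It also fails if it takes over 61 s, if anything falls off the work surface, if the arm or the gripper's body presses on something with over 40 N, if the wrist force passes 120 N, or if a joint passes its speed limit or range.

### The arm

A 6-joint arm with a two-finger parallel gripper is mounted at the origin on the work surface. World frame = base frame: x ahead of the robot, y to its left, z up, the work surface at z = 0. Lengths are in mm, angles in rad, forces in N, time in s.
With the tool pointing down it reaches from about 350 to 875 mm from the base axis. Payload 4.2 kg.
Tool frame: the origin (TCP) lies midway between the tips of the shut fingers; the grasp point (between the pads) lies 19 mm behind it (arm.grip_point_offset is the distance from the TCP to the grasp point, in mm); y points along the fingers, z is the direction in which the jaws open and shut, and the axes are right-handed (so a half turn about y gives the same grasp; the last joint's range is limited). The gripper opens to 85 mm and grips with 20 to 120 N. Pads are 22 mm wide; open, the fingers measure 114 mm over their backs; the gripper's body (76 mm by 85 mm) begins 54 mm behind the grasp point. The pads swing forward as they close: fully open they stand 13 mm farther back than shut.
Start: joints at [1.47, 0.385, 0.008, 0, -1.194, -0.259], TCP at [220.021, 584.97, 201.612] pointing down, gripper open.
Joint ranges: [-3.14, 3.14], [-1.21, 2.06], [-1.07, 1.41], [-3.16, 2.05], [-2.99, -0.16], [-3.1, 3.1]. Speed limits (rad/s): [2.79, 2.79, 3.14, 3.14, 3.14, 3.14].

### API

Orientations are given as a unit quaternion [x, y, z, w].
In Python, from bench import arm, optics, job_done, spotter gives the robot as it stands.
- The arm moves only by the tool jog_arm, never from a script. Its arguments are lists of equal length, an entry for each row: "translation": the shift along the tool's x, y, z in units of 50 mm (1.0 is 50 mm), a list of three; "rot": the turn, a rotation vector about the tool's x, y, z in units of 8 degrees (1.0 is 8 degrees), a list of three; "gripper": the opening, from 0 (shut) to 1 (fully open). A call has 1 to 20 rows; each row is the pose to reach, as a shift and turn from the pose measured when the call began, along the tool's axes at that moment; what a row does not reach only later rows make up. A row lasts 1/10 s, in which the tool goes at most 50 mm and 8.59 degrees, less where a joint would pass 70% of its speed; a pose out of reach is approached as far as the arm can. A call with a gripper value outside its range is refused whole. The fingers move at their own pace and stop on an object; the grip force is fixed at half the most. Time passes only in rows, so rows that repeat a pose let the fingers close. It gives the time, the measured TCP pose, the force and the opening at its end, in the units of the state.
- arm.read_state(): the state, without advancing time (a new reading comes with each control period).
- optics.get_image(name): name is "scene" or "top"; returns a dict with "frame" (400x640x3 uint8, red, green, blue), "mtx" (3x3 intrinsics, pixels), "xyz" and "attitude" of the camera in the world. Camera axes: x right, y down, z forward; pixel columns grow to the right and rows downward; lengths in mm; the calibration is good to about 2 mm. A picture is of the moment at which its call begins. There is no depth.
- job_done(): hands the job in, once; it reports no verdict.
Trained networks look in the newest picture that a camera, given by its name, has taken for a name from the list of things; names that differ only in an ending like _2 or _b are one class to them, and where a whole thing is asked for, a point or a joint stands for the part that bears it (a point fixed in the world has none). Each returns a list of dicts, best first, with "score" (0 to 1); they miss things now and then, are a little off and sometimes report something else, mostly with a low value. They report only what shows in the picture. A call takes as long as a camera call. They do not tell look-alikes from the thing itself.
- spotter.look_for(camera, thing): "centre" ([x, y, z] in mm, in the coordinates of the camera as it stood for that picture, good to about 4 mm: the middle of the surface that is visible of it).
The state is a dict: "clock": time; "joints": joint angles; "joint_vel": joint speeds; "joint_efforts": joint torques, N m; "position": TCP position; "ee_rot": TCP orientation; "contact_force": force on the tool from outside, world axes, zero at the start; "wrist_torque": the same for the moment, N m; "gripper_width": finger opening in mm.
Only numpy, scipy, OpenCV 4.12 (cv2) and the standard library are available. Lean on these libraries where they do the work, as an engineer would, in place of code of your own. Each camera call takes 0.05 s, during which the arm holds its last target. There are 200 camera calls.

## Working session

There is one attempt and no reset: what is moved stays moved. The work goes in short steps, Python scripts to look and compute and a tool call to move; the robot and the scene stay as the last step left them, time stands still between calls to the robot, and variables do not carry over. Pictures are saved under pics/ and viewed, about 8 in all and at most 12, crops included, and the job is handed in when it is done.

Besides the shell and the picture viewer there is one more tool, called as a command line: name --argument value ..., lists and objects as JSON in quotes. jog_arm: Moves the arm, as the interface text tells. Its arguments: {"type":"object","properties":{"translation":{"type":"array"},"rot":{"type":"array"},"gripper":{"type":"array"}},"required":["translation","rot","gripper"]}

```bash
mkdir -p pics
cat > h.py <<'E'
import numpy as np, cv2
from scipy.spatial.transform import Rotation as R
from bench import arm, optics, job_done, spotter
def cam(n):
    d=optics.get_image(n); d['R']=R.from_quat(d['attitude']).as_matrix(); d['p']=np.array(d['xyz'],float); d['K']=np.array(d['mtx'],float); return d
def save(d,f,crop=None,s=1):
    im=d['frame'][...,::-1]
    if crop: x0,y0,x1,y1=crop; im=im[y0:y1,x0:x1]
    cv2.imwrite('pics/'+f,cv2.resize(np.ascontiguousarray(im),None,fx=s,fy=s,interpolation=cv2.INTER_CUBIC))
def px(d,P):
    c=d['R'].T@(np.array(P,float)-d['p']); q=d['K']@c; return q[:2]/q[2]
def onz(d,u,v,z):
    r=d['R']@np.linalg.solve(d['K'],[u,v,1.]); return d['p']+r*(z-d['p'][2])/r[2]
def tri(ds,us):
    A=0;b=0
    for d,u in zip(ds,us):
        r=d['R']@np.linalg.solve(d['K'],[*u,1.]); r/=np.linalg.norm(r); M=np.eye(3)-np.outer(r,r); A=A+M; b=b+M@d['p']
    return np.linalg.solve(A,b)
def tool(P): # world shift -> tool units
    s=arm.read_state(); return R.from_quat(s['ee_rot']).inv().apply(np.array(P)-s['position'])/50
E
python3 - <<'E'
from h import *
np.set_printoptions(precision=1,suppress=True)
s=arm.read_state(); print(s['position'],R.from_quat(s['ee_rot']).as_matrix(),s['gripper_width'])
for n in ['scene','top']:
    d=cam(n); save(d,n+'0.png'); print(n,d['p'],d['R'][:,2])
    for t in ['lamp','lamp_lens','switch_tip','dock','cassette','tab_left','tab_right','wrench_near','comb','tray']:
        for r in spotter.look_for(n,t)[:4]:
            w=d['R']@np.array(r['centre'])+d['p']; print(t,round(r['score'],2),w,px(d,w))
E
```

```text
[219.8 584.4 200.5] [[-0.9 -0.  -0.4]
 [ 0.4 -0.  -0.9]
 [-0.  -1.   0. ]] 85.43313291074787
scene [1384.8 -560.2  870. ] [-0.7  0.4 -0.6]
lamp 0.92 [565.3 328.6  44.4] [411.3 173.8]
lamp 0.78 [375.4 291.   58.7] [359.1 143.1]
lamp 0.56 [597.8 164.9  58.3] [373.5 195.4]
lamp 0.15 [ 565.  -249.3   41. ] [223.1 254.7]
lamp_lens 0.89 [374.2 290.3  54.2] [358.5 144.3]
lamp_lens 0.62 [596.1 166.6  58.2] [373.6 194.9]
lamp_lens 0.58 [557.  327.2  43.3] [408.9 172.8]
switch_tip 0.19 [599.6 167.9  59.1] [374.9 195.1]
dock 0.92 [ 584.1 -237.1    7.5] [233. 268.]
cassette 0.56 [ 565.4 -224.9   16.2] [233.7 258.4]
tab_right 0.58 [ 560.4 -241.1   43.5] [225.3 251.4]
tab_right 0.21 [ 569.7 -221.3   17.4] [235.9 258.5]
wrench_near 0.83 [476.5  -0.3  11. ] [294.7 207.1]
comb 0.64 [755.4 126.8   6. ] [400.9 251.1]
tray 0.91 [ 752.3 -144.8    7.6] [306.2 297.4]
top [484.5  23.5 956.5] [ 0.1  0.  -1. ]
lamp 0.95 [547.  337.8  47.4] [180. 197.]
lamp 0.91 [576.8 178.3  58.9] [246.4 184.9]
lamp 0.69 [348.2 303.5  55.6] [190.  282.5]
lamp_lens 0.94 [578.  184.1  59.2] [243.9 184.3]
lamp_lens 0.78 [347.2 304.2  64. ] [188.5 283.5]
lamp_lens 0.74 [549.2 337.9  48.9] [179.8 196.1]
switch_tip 0.52 [292.8 326.3  85.4] [174.5 309.7]
dock 0.98 [ 557.  -213.2    5.3] [406.8 196.7]
cassette 0.58 [ 561.  -220.9   16.2] [411.  194.8]
cassette 0.5 [ 556.2 -215.1    5.2] [407.5 197. ]
tab_left 0.63 [ 566.5 -197.9   54.1] [405.3 191.1]
tab_right 0.4 [ 557.1 -243.4   46.2] [423.7 195.6]
wrench_near 0.63 [473.2   5.4   7.1] [318.7 229.5]
comb 0.8 [744.9 125.1   5.9] [272.6 121.4]
tray 0.89 [ 753.3 -140.9    2.4] [377.2 119.6]
```

View pics/scene0.png

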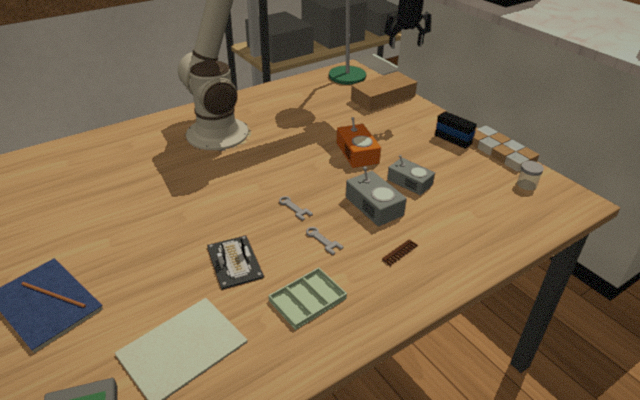

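View pics/top0.png

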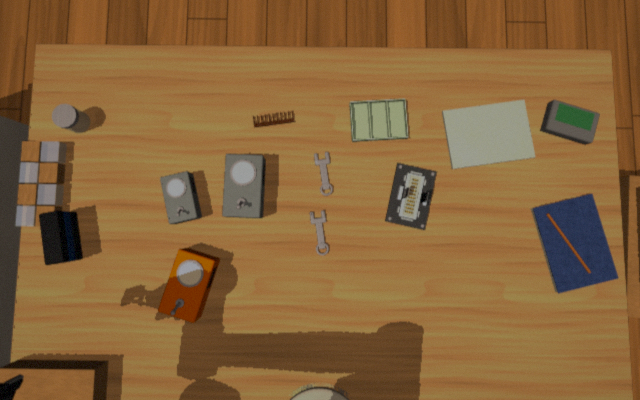

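Lamp candidates in the top picture are the orange one at (190,285), a small grey one at (180,197) and a larger grey one at (243,185). I choose the larger grey one, which is at (376,197) in the scene picture. The dock and cassette are at (411,196). There is only one of each. Next is a close crop of both.

Run:
```python
from h import *
t=cam('top'); s=cam('scene')
def c(d,x,y,w,h,k): return cv2.resize(np.ascontiguousarray(d['frame'][y:y+h,x:x+w,::-1]),None,fx=k,fy=k,interpolation=cv2.INTER_CUBIC)
a=np.hstack([c(t,213,145,66,66,6),c(t,378,158,66,66,6)])
b=np.hstack([c(s,338,160,72,66,5.5),c(s,202,230,72,66,5.5)])
cv2.imwrite('pics/c1.png',np.vstack([cv2.resize(a,(800,400))[:300*2],cv2.resize(b,(800,367))])[:767]); 
im=cv2.imread('pics/c1.png'); print(im.shape); cv2.imwrite('pics/c1.png',cv2.resize(im,(626,600)))
```

```text
(767, 800, 3)
```

View pics/c1.png

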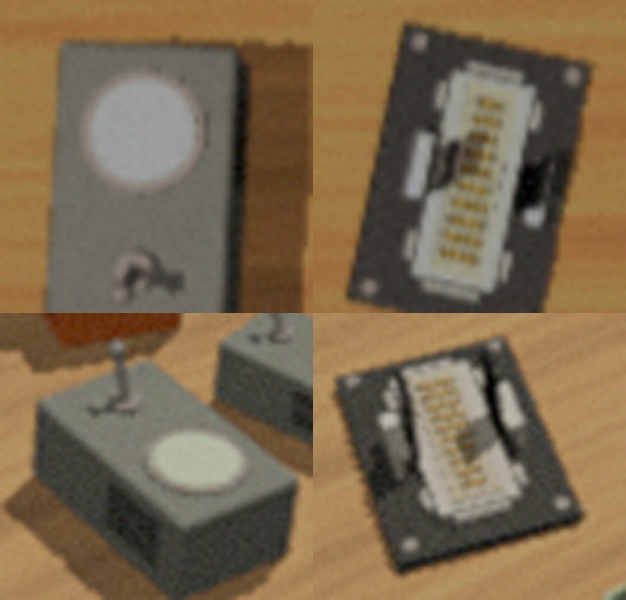

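Run:
```python
from h import *
np.set_printoptions(precision=1,suppress=True)
t=cam('top'); s=cam('scene')
T=lambda x,y,ox,oy,px0:(ox+(x-px0)/4.742,oy+y/4.742)
S=lambda x,y,ox,oy,px0:(ox+(x-px0)/4.347,oy+(y-313)/4.347)
L=T(143,130,213,145,0); print('lens top',onz(t,*L,62),'scene',onz(s,*S(197,461,338,160,0),62),'tri',tri([t,s],[L,S(197,461,338,160,0)]))
for n,p in dict(TL=(62,43),TR=(238,48),Lb=(47,310),Rb=(228,310),ball=(122,296),piv=(135,268)).items(): print(n,onz(t,*T(*p,213,145,0),{'ball':92,'piv':64}.get(n,60)))
print('ball tri',tri([t,s],[T(122,296,213,145,0),S(118,347,338,160,0)]), 'scene@92',onz(s,*S(118,347,338,160,0),92))
for p in [(405,22),(592,65),(348,298),(420,40),(574,75),(369,287)]: print('dockT',onz(t,*T(*p,378,158,313),8))
for p in [(337,377),(500,340),(582,515),(400,572)]: print('dockS',onz(s,*S(*p,202,230,313),8))
```

```text
lens top [605.9 186.1  62. ] scene [610.8 186.6  62. ] tri [607.2 188.   58.8]
TL [649.7 228.2  60. ]
TR [648.1 140.   60. ]
Lb [515.9 231.5  60. ]
Rb [516.9 141.9  60. ]
ball [521.9 188.4  92. ]
piv [537.  187.8  64. ]
ball tri [523.2 190.5  91.9] scene@92 [524.2 192.9  92. ]
dockT [ 642.1 -190.1    8. ]
dockT [ 620.3 -288.4    8. ]
dockT [ 496.4 -159.1    8. ]
dockT [ 632.6 -197.9    8. ]
dockT [ 614.9 -278.8    8. ]
dockT [ 502.3 -170.1    8. ]
dockS [ 480.2 -253.1    8. ]
dockS [ 503.  -162.7    8. ]
dockS [ 647.4 -191.     8. ]
dockS [ 630.8 -287.6    8. ]
```

```bash
cat >> h.py <<'E'
def plan(P,yaw): # tool down; jaws (tool z) along -(yaw's y axis); prints args
    s=arm.read_state(); R0=R.from_quat(s['ee_rot'])
    c,sn=np.cos(yaw),np.sin(yaw); z=-np.array([-sn,c,0]); y=np.array([0,0,-1.]); x=np.cross(y,z)
    R1=R.from_matrix(np.c_[x,y,z]); 
    print('trans',np.round(tool(P),3),'rot',np.round(np.degrees((R0.inv()*R1).as_rotvec())/8,3),'pos',np.round(s['position'],1),'F',np.round(s['contact_force'],1),'w',round(s['gripper_width'],1),'t',s['clock'])
E
python3 -c "
from h import *
plan([480,189,150],-0.02)"
```

```text
trans [-7.655  1.032  5.581] rot [-0.    -2.434  0.   ] pos [220.  585.  201.6] F [ 0.1 -0.3 -1. ] w 85.2 t 1.3
```

jog_arm --translation '[[-7.655, 1.03, 5.58], [-7.655, 1.03, 5.58], [-7.655, 1.03, 5.58], [-7.655, 1.03, 5.58], [-7.655, 1.03, 5.58], [-7.655, 1.03, 5.58], [-7.655, 1.03, 5.58], [-7.655, 1.03, 5.58], [-7.655, 1.03, 5.58], [-7.655, 1.03, 5.58], [-7.655, 1.03, 5.58], [-7.655, 1.03, 5.58], [-7.655, 1.03, 5.58], [-7.655, 1.03, 5.58]]' --rot '[[0, -2.43, 0], [0, -2.43, 0], [0, -2.43, 0], [0, -2.43, 0], [0, -2.43, 0], [0, -2.43, 0], [0, -2.43, 0], [0, -2.43, 0], [0, -2.43, 0], [0, -2.43, 0], [0, -2.43, 0], [0, -2.43, 0], [0, -2.43, 0], [0, -2.43, 0]]' --gripper '[0, 0, 0, 0, 0, 0, 0, 0, 0, 0, 0, 0, 0, 0]'

```text
clock: 2.7
position: [479.7, 190.0, 150.4]
ee_rot: [0.007, 0.707, -0.707, -0.006]
contact_force: [1.1, -0.1, 0.1]
gripper_width: 0.0
```

```bash
python3 -c "
from h import *
plan([490,189,86],-0.02)
s=cam('scene'); t=cam('top'); save(s,'s2.png',(320,110,430,230),5)
print(px(s,arm.read_state()['position']),px(t,arm.read_state()['position']))"
```

```text
trans [-0.205  1.288  0.018] rot [ 0.003  0.009 -0.003] pos [479.7 190.  150.4] F [ 1.1 -0.1  0.1] w 0.0 t 2.7
[355.35311365 142.01673971] [232.17033059 226.21644436]
```

View pics/s2.png

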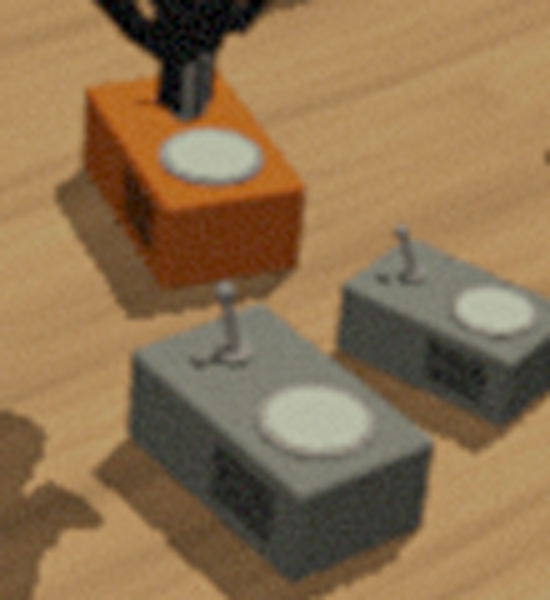

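The picture shows the shut finger tip at about (357,132), while the TCP should project to (355,142). I'll lower a little and check this in both cameras.

jog_arm --translation '[[-0.1, 0.8, 0.02], [-0.1, 0.8, 0.02], [-0.1, 0.8, 0.02], [-0.1, 0.8, 0.02]]' --rot '[[0, 0, 0], [0, 0, 0], [0, 0, 0], [0, 0, 0]]' --gripper '[0, 0, 0, 0]'

```text
clock: 3.2
position: [485.4, 189.6, 111.7]
ee_rot: [0.007, 0.707, -0.707, -0.006]
contact_force: [0.2, -0.8, -0.2]
gripper_width: -0.1
```

```bash
python3 -c "
from h import *
s=cam('scene'); t=cam('top')
a=lambda d,x,y:cv2.resize(np.ascontiguousarray(d['frame'][y:y+100,x:x+66,::-1]),None,fx=6,fy=6,interpolation=cv2.INTER_CUBIC)
cv2.imwrite('pics/c3.png',np.hstack([a(s,335,110),a(t,205,150)]))
p=np.array(arm.read_state()['position']); print(p)
for k in (0,10,20,40): print(k,px(s,p+[0,0,k]),px(t,p+[0,0,k]))
plan([490,189,86],-0.02)"
```

```text
[485.39403418 189.52771349 111.78773495]
0 [355.67815469 155.27343408] [236.06589459 223.57072282]
10 [355.89634834 152.13338641] [235.16345621 223.55547895]
20 [356.11647737 148.96548635] [234.23915373 223.53986576]
40 [356.56264553 142.54463347] [232.32169924 223.50747637]
trans [-0.091  0.516  0.01 ] rot [ 0.013  0.012 -0.018] pos [485.4 189.5 111.8] F [-0.5  0.6 -0.2] w 0.1 t 3.3
```

View pics/c3.png

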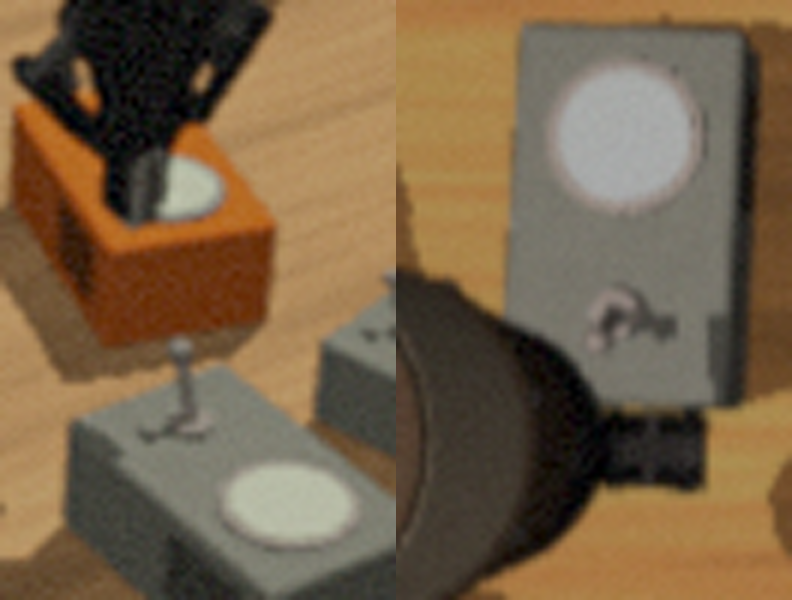

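In the scene view the tip sits about 8 px (about 25 mm) higher than the reported TCP. I'll descend beside the lamp's end and check again.

jog_arm --translation '[[0.05, 0.7, 0], [0.05, 0.7, 0], [0.05, 0.7, 0]]' --rot '[[0, 0, 0], [0, 0, 0], [0, 0, 0]]' --gripper '[0, 0, 0]'

```text
clock: 3.6
position: [483.2, 189.6, 77.5]
ee_rot: [0.007, 0.708, -0.707, -0.005]
contact_force: [0.6, 1.0, 0.6]
gripper_width: -0.2
```

```bash
python3 -c "
from h import *
s=cam('scene')
save(s,'c4.png',(325,110,425,220),5)
p=np.array(arm.read_state()['position']); print(p)
for k in (0,10,20,40): print(k,px(s,p+[0,0,k]))
print(px(s,p+[11,-11,0]),px(s,p+[11,11,0]))
"
```

```text
[483.82686407 190.05487348  78.10490431]
0 [354.75975769 165.3194467 ]
10 [354.9705685  162.27186352]
20 [355.18322003 159.19767002]
40 [355.61414252 152.96804571]
[354.01520564 168.48841647] [360.42644537 165.97717639]
```

View pics/c4.png

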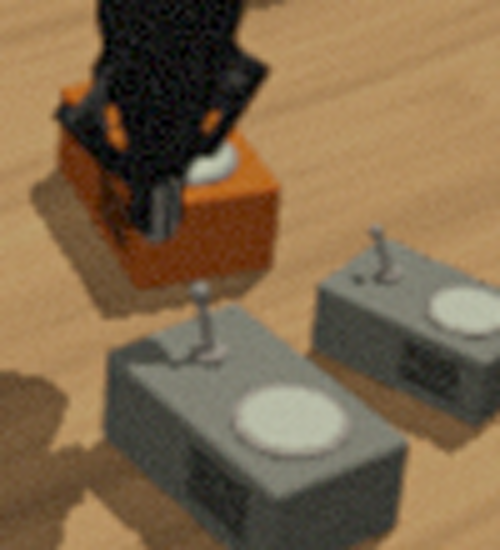

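jog_arm --translation '[[0, 0.24, 0], [0, 0.24, 0], [-0.3, 0.24, 0], [-0.6, 0.24, 0], [-0.6, 0.24, 0]]' --rot '[[0, 0, 0], [0, 0, 0], [0, 0, 0], [0, 0, 0], [0, 0, 0]]' --gripper '[0, 0, 0, 0, 0]'

```text
clock: 4.15
position: [515.9, 189.7, 67.7]
ee_rot: [0.008, 0.708, -0.706, -0.004]
contact_force: [-0.8, -0.9, 5.4]
gripper_width: -0.3
```

```bash
python3 -c "
from h import *
s=cam('scene')
save(s,'c5.png',(325,120,425,220),5)
p=np.array(arm.read_state()['position']); print(p,arm.read_state()['contact_force'],px(s,p))
"
```

```text
[515.32665512 189.66979242  67.56882079] [-1.91371426 -0.1079071   4.78361591] [361.53943643 174.0876351 ]
```

View pics/c5.png

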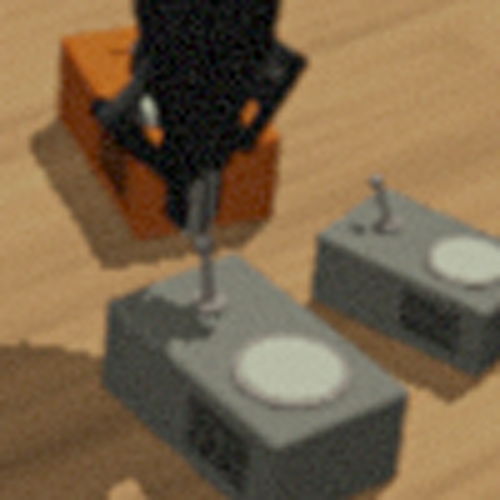

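The lever has only nudged: the finger tip meets the ball's upper flank, so the tip really is about 25 mm above the reported TCP. I'll back off, go lower and push.

jog_arm --translation '[[0.3, 0, 0], [0.6, 0, 0], [0.6, 0.28, 0], [0.6, 0.28, 0], [0.2, 0.28, 0], [0, 0.28, 0], [-0.15, 0.28, 0], [-0.25, 0.28, 0], [-0.25, 0.28, 0]]' --rot '[[0, 0, 0], [0, 0, 0], [0, 0, 0], [0, 0, 0], [0, 0, 0], [0, 0, 0], [0, 0, 0], [0, 0, 0], [0, 0, 0]]' --gripper '[0, 0, 0, 0, 0, 0, 0, 0, 0]'

```text
clock: 5.1
position: [528.5, 189.5, 53.6]
ee_rot: [0.009, 0.708, -0.706, -0.004]
contact_force: [0.1, -0.7, 0.8]
gripper_width: -0.0
```

```bash
python3 -c "
from h import *
s=cam('scene')
save(s,'c6.png',(325,120,425,220),5)
p=np.array(arm.read_state()['position']); print(p,arm.read_state()['contact_force'],px(s,p))
for a in (-.5,0,.3,.5): print(a,px(s,[538+32*np.sin(a),188.4,64+32*np.cos(a)]))
"
```

```text
[528.14905362 189.44853225  53.53184567] [ 0.27090807 -0.17572337  0.40144233] [364.07294999 180.65156941]
-0.5 [363.46946792 168.03611509]
0 [367.18298888 169.57137913]
0.3 [369.39664201 171.73411989]
0.5 [370.73653452 173.5876674 ]
```

View pics/c6.png

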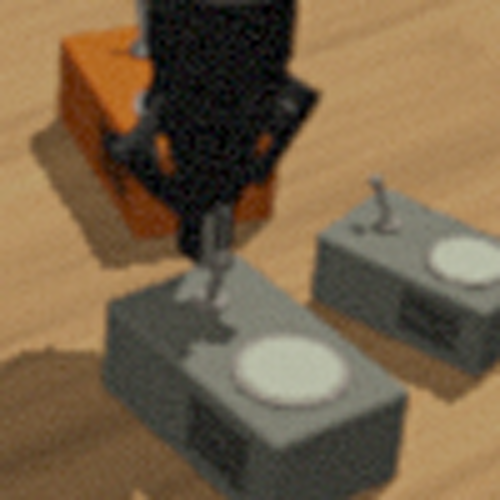

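jog_arm --translation '[[-0.08, 0, 0], [-0.15, 0, 0], [-0.15, 0, 0], [-0.15, 0, 0]]' --rot '[[0, 0, 0], [0, 0, 0], [0, 0, 0], [0, 0, 0]]' --gripper '[0, 0, 0, 0]'

```text
clock: 5.55
position: [535.0, 189.0, 53.3]
ee_rot: [0.008, 0.708, -0.706, -0.005]
contact_force: [-2.9, 0.2, 0.2]
gripper_width: 0.1
```

jog_arm --translation '[[-0.06, 0, 0], [-0.06, 0, 0], [-0.06, 0, 0]]' --rot '[[0, 0, 0], [0, 0, 0], [0, 0, 0]]' --gripper '[0, 0, 0]'

```text
clock: 5.85
position: [535.4, 188.7, 53.0]
ee_rot: [0.007, 0.707, -0.707, -0.007]
contact_force: [-8.4, 3.1, 3.7]
gripper_width: 0.1
```

At the stop, with the force rising. I'll back off and rise.

jog_arm --translation '[[0.3, 0, 0], [0.7, 0, 0], [0.7, -0.8, 0], [0.7, -1.8, 0], [0.7, -2.6, 0], [0.7, -2.6, 0]]' --rot '[[0, 0, 0], [0, 0, 0], [0, 0, 0], [0, 0, 0], [0, 0, 0], [0, 0, 0]]' --gripper '[0, 0, 0, 0, 0.5, 1]'

```text
clock: 6.45
position: [505.1, 191.7, 190.5]
ee_rot: [0.011, 0.71, -0.704, -0.001]
contact_force: [-0.3, 0.8, -0.1]
gripper_width: 28.3
```

```bash
python3 -c "
from h import *
plan([562,-224,150],-0.21)
s=cam('scene'); cv2.imwrite('pics/x.png',s['frame'][120:220,325:425,::-1])
d=s['frame'][155:185,355:385].astype(int)
r=spotter.look_for('scene','switch_tip')
for q in r[:4]:
  w=s['R']@np.array(q['centre'])+s['p']; print(q['score'],w,px(s,w))
save(s,'c7.png',(350,150,400,200),8)
"
```

```text
trans [-1.269  0.754  8.3  ] rot [ 0.076  1.382 -0.101] pos [505.1 191.7 190.5] F [-0.3  0.8 -0.1] w 28.3 t 6.45
```

View pics/c7.png

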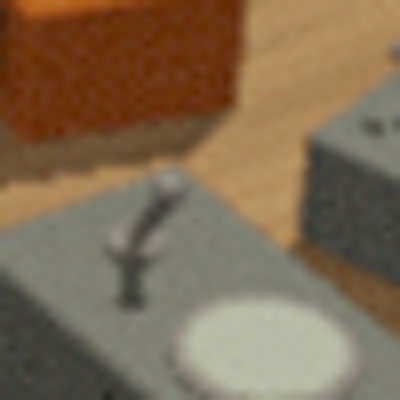

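The toggle is on: the ball is at scene (371.5,173), as predicted for +0.5 rad. Now to the dock.

jog_arm --translation '[[-1.27, 0.75, 8.3], [-1.27, 0.75, 8.3], [-1.27, 0.75, 8.3], [-1.27, 0.75, 8.3], [-1.27, 0.75, 8.3], [-1.27, 0.75, 8.3], [-1.27, 0.75, 8.3], [-1.27, 0.75, 8.3], [-1.27, 0.75, 8.3], [-1.27, 0.75, 8.3], [-1.27, 1.5, 8.3], [-1.27, 2.4, 8.3], [-1.27, 2.4, 8.3], [-1.27, 2.4, 8.3]]' --rot '[[0.07, 1.38, -0.1], [0.07, 1.38, -0.1], [0.07, 1.38, -0.1], [0.07, 1.38, -0.1], [0.07, 1.38, -0.1], [0.07, 1.38, -0.1], [0.07, 1.38, -0.1], [0.07, 1.38, -0.1], [0.07, 1.38, -0.1], [0.07, 1.38, -0.1], [0.07, 1.38, -0.1], [0.07, 1.38, -0.1], [0.07, 1.38, -0.1], [0.07, 1.38, -0.1]]' --gripper '[1, 1, 1, 1, 1, 1, 1, 1, 1, 1, 1, 1, 1, 1]'

```text
clock: 7.95
position: [557.4, -225.3, 62.8]
ee_rot: [-0.07, -0.701, 0.705, 0.078]
contact_force: [0.0, -0.3, -0.3]
gripper_width: 85.1
```

```bash
python3 -c "
from h import *
plan([562,-224,10],-0.21)
s=cam('scene'); t=cam('top')
a=lambda d,x,y:cv2.resize(np.ascontiguousarray(d['frame'][y:y+90,x:x+66,::-1]),None,fx=6,fy=6,interpolation=cv2.INTER_CUBIC)
cv2.imwrite('pics/c8.png',np.hstack([a(s,200,205),a(t,378,150)]))
p=np.array(arm.read_state()['position']); r=R.from_quat(arm.read_state()['ee_rot'])
for k in (0,-20,-40):
  for o in (-42.5,0,42.5):
    q=p+r.apply([0,k,o]); print(k,o,px(s,q),px(t,q))
c,sn=np.cos(.21),-np.sin(.21)
for y in(-25,25):
  q=np.array([562,-224,58])+[-sn*y,c*y,0]; print('tabtop',y,px(s,q),px(t,q))
"
```

```text
trans [-0.096  1.054 -0.053] rot [-0.053  0.002  0.084] pos [ 557.4 -225.3   62.8] F [ 0.  -0.3 -0.3] w 85.1 t 7.95
0 -42.5 [248.29624643 237.10851108] [400.59895782 189.88426115]
0 0 [230.33080026 241.57986315] [418.4741187  193.84299411]
0 42.5 [211.96175967 246.15166432] [436.39981514 197.81291895]
-20 -42.5 [247.77020364 230.62700369] [402.57930756 189.02605379]
-20 0 [229.61061005 235.07245754] [420.86466811 193.07375964]
-20 42.5 [211.03873739 239.61883696] [439.20290365 197.13317006]
-40 -42.5 [247.23314525 224.00977031] [404.65188252 188.12787957]
-40 0 [228.87516762 228.4272379 ] [423.36671028 192.26864886]
-40 42.5 [210.09594305 232.94606986] [442.13691874 196.42167147]
tabtop -25 [221.08640572 247.05097323] [427.28902041 195.32880546]
tabtop 25 [242.36189487 241.60360645] [406.45015821 190.69033395]
```

View pics/c8.png

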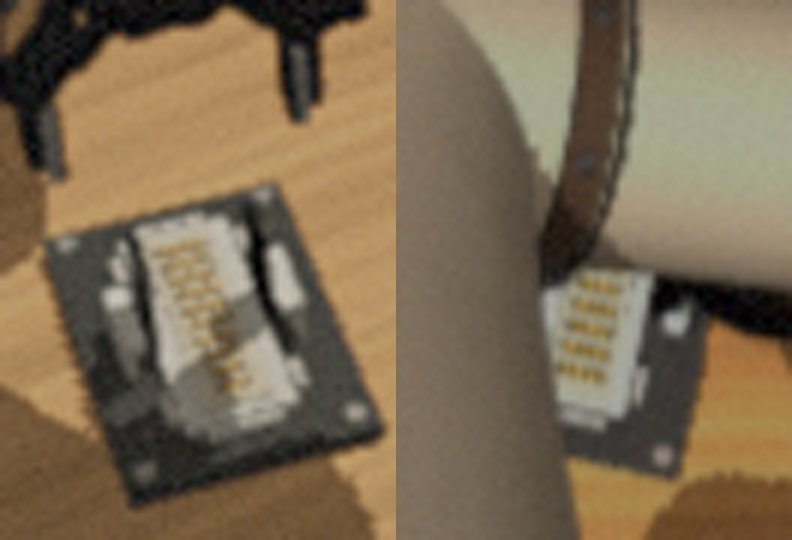

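Right picture is mostly the arm. In the left (scene) one the open tips are at (209,235) and (250,225). They are centred on the cassette, with the tips about 36 mm above the nominal TCP (23 mm offset plus 13 mm from opening). I'll descend with that offset.

jog_arm --translation '[[-0.1, 0.3, -0.045], [-0.1, 0.6, -0.045], [-0.1, 0.9, -0.045], [-0.1, 1.13, -0.045], [-0.1, 1.13, -0.045], [-0.1, 1.13, -0.045]]' --rot '[[-0.05, 0, 0.08], [-0.05, 0, 0.08], [-0.05, 0, 0.08], [-0.05, 0, 0.08], [-0.05, 0, 0.08], [-0.05, 0, 0.08]]' --gripper '[1, 1, 1, 1, 1, 1]'

```text
clock: 8.65
position: [565.3, -225.0, 10.0]
ee_rot: [-0.076, -0.703, 0.704, 0.071]
contact_force: [0.2, 0.6, 0.3]
gripper_width: 85.6
```

```bash
python3 -c "
from h import *
plan([562,-224.5,6],-0.21)
s=cam('scene'); save(s,'c9.png',(195,205,275,295),6)
"
```

```text
trans [0.068 0.08  0.005] rot [-0.001  0.005 -0.053] pos [ 565.3 -225.    10. ] F [0.2 0.6 0.3] w 85.6 t 8.65
```

View pics/c9.png

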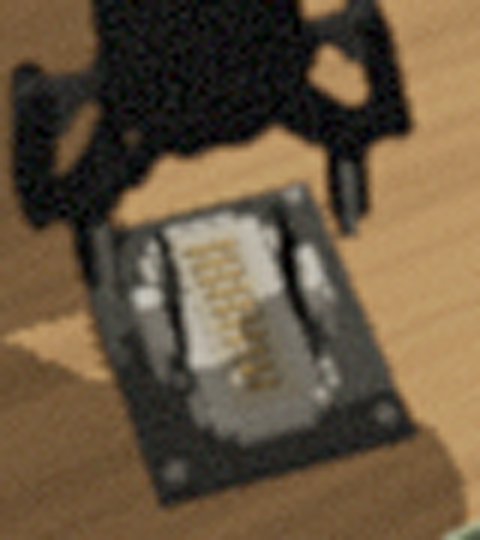

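```bash
python3 -c "
from h import *
s=cam('scene')
c,sn=np.cos(.21),-np.sin(.21); X=np.array([c,sn,0]);Y=np.array([-sn,c,0])
f=lambda q:np.round((px(s,q)-[195,205])*6)
for cx in (560,568):
  C=np.array([cx,-224,0])
  for y in (25,-25): print(cx,y,[f(C+X*x+Y*y+[0,0,z]).tolist() for x,z in((-12,58),(12,58),(-12,28),(12,28),(12,14))])
  print('plate',[f(C+X*x+Y*y+[0,0,8]).tolist() for x,y in((-75,50),(75,50),(75,-50),(-75,-50))],'screwish',[f(C+X*x+Y*y+[0,0,10]).tolist() for x,y in((-67,42),(67,42),(67,-42))])
st=arm.read_state();p=np.array(st['position']);r=R.from_quat(st['ee_rot'])
for o in(-45,45): print('tip',o,[f(p+r.apply([a,-36,o])).tolist() for a in(-11,11)])
"
```

```text
560 25 [[273.0, 197.0], [290.0, 237.0], [279.0, 254.0], [296.0, 293.0], [299.0, 319.0]]
560 -25 [[147.0, 229.0], [162.0, 270.0], [155.0, 286.0], [170.0, 327.0], [173.0, 353.0]]
plate [[300.0, 176.0], [409.0, 423.0], [150.0, 495.0], [61.0, 237.0]] screwish [[286.0, 190.0], [382.0, 410.0], [166.0, 471.0]]
568 25 [[283.0, 209.0], [300.0, 249.0], [289.0, 265.0], [306.0, 305.0], [308.0, 331.0]]
568 -25 [[156.0, 241.0], [171.0, 282.0], [164.0, 298.0], [179.0, 339.0], [182.0, 365.0]]
plate [[309.0, 187.0], [420.0, 436.0], [160.0, 509.0], [70.0, 248.0]] screwish [[296.0, 201.0], [393.0, 423.0], [175.0, 484.0]]
tip -45 [[346.0, 253.0], [330.0, 217.0]]
tip 45 [[116.0, 313.0], [103.0, 276.0]]
```

Tab tops predicted from the scene-camera fit (dock centre near x 565) match the picture, and the tips straddle them. I'll lower 4 mm and close.

jog_arm --translation '[[0.02, 0.08, 0.01], [0.02, 0.08, 0.01], [0.02, 0.08, 0.01], [0.02, 0.08, 0.01], [0.02, 0.08, 0.01], [0.02, 0.08, 0.01], [0.02, 0.08, 0.01]]' --rot '[[0, 0, -0.05], [0, 0, -0.05], [0, 0, -0.05], [0, 0, -0.05], [0, 0, -0.05], [0, 0, -0.05], [0, 0, -0.05]]' --gripper '[1, 1, 0.7, 0.6, 0.5, 0.4, 0.3]'

```text
clock: 9.45
position: [565.3, -224.9, 8.4]
ee_rot: [-0.075, -0.703, 0.703, 0.073]
contact_force: [-3.1, 4.1, 10.6]
gripper_width: 32.2
```

jog_arm --translation '[[0, 0, 0], [0, 0, 0]]' --rot '[[0, 0, 0], [0, 0, 0]]' --gripper '[0.3, 0.3]'

```text
clock: 9.65
position: [565.4, -224.9, 8.6]
ee_rot: [-0.075, -0.703, 0.703, 0.072]
contact_force: [0.0, 2.2, 3.7]
gripper_width: 31.7
```

```bash
python3 -c "
from h import *
plan([565,-225,8.4],-0.21); print(arm.read_state()['wrist_torque'])
s=cam('scene'); t=cam('top'); print(arm.read_state()['gripper_width'])
for th in ['tab_left','tab_right','cassette']:
  for r in spotter.look_for('scene',th)[:2]:
    w=s['R']@np.array(r['centre'])+s['p']; print(th,r['score'],w,px(s,w))
save(s,'c10.png',(195,200,285,300),6)
"
```

```text
trans [0.007 0.003 0.004] rot [ 0.001  0.01  -0.022] pos [ 565.4 -224.9    8.6] F [0.  2.2 3.7] w 31.7 t 9.65
[ 0.55856697  0.26545981 -0.05297118]
32.091512970836426
tab_left 0.48 [ 568.07954266 -207.44447387   29.06170977] [240.45632041 252.23334812]
tab_left 0.41 [ 587.31553872 -239.04493132    8.59716617] [232.79320121 268.78046589]
tab_right 0.6 [ 587.73361035 -236.19867995    9.43027436] [233.95449555 268.14307129]
cassette 0.61 [ 576.70410712 -222.31363497   17.54541974] [236.85521572 260.44335843]
```

View pics/c10.png

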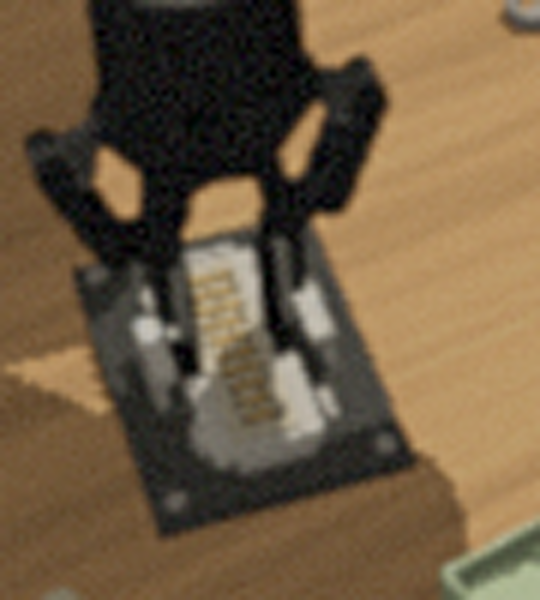

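The fingers stand outside both tabs and have stalled at 32 mm on a 25.5 mm command, so both tabs are pinched. Now lift straight up, slowly at first.

jog_arm --translation '[[0, 0, 0], [0, 0, 0], [0, -0.1, 0], [0, -0.2, 0], [0, -0.4, 0], [0, -0.6, 0], [0, -0.8, 0], [0, -1.0, 0], [0, -1.2, 0], [0, -1.2, 0], [0, -1.2, 0]]' --rot '[[0, 0, 0], [0, 0, 0], [0, 0, 0], [0, 0, 0], [0, 0, 0], [0, 0, 0], [0, 0, 0], [0, 0, 0], [0, 0, 0], [0, 0, 0], [0, 0, 0]]' --gripper '[0.1, 0, 0, 0, 0, 0, 0, 0, 0, 0, 0]'

```text
clock: 11.0
position: [565.2, -224.7, 68.8]
ee_rot: [0.075, 0.703, -0.703, -0.073]
contact_force: [-0.4, -0.7, -2.0]
gripper_width: 31.7
```

```bash
python3 -c "
from h import *
plan([609,187,190],-0.1)
s=cam('scene'); t=cam('top')
for d,n in((s,'scene'),(t,'top')):
 for th in ['cassette','tab_left','dock']:
  for r in spotter.look_for(n,th)[:2]:
    w=d['R']@np.array(r['centre'])+d['p']; print(n,th,r['score'],w,px(d,w))
"
```

```text
trans [ 0.842 -2.424 -8.238] rot [ 0.002 -0.779 -0.022] pos [ 565.2 -224.7   68.8] F [-0.4 -0.7 -2. ] w 31.7 t 11.0
scene cassette 0.61 [ 576.11697755 -221.12212455   76.96642261] [235.04860323 241.22356642]
scene tab_left 0.61 [ 570.20679375 -208.03093348   93.12285921] [238.45528075 232.27237805]
scene dock 0.57 [ 586.43759447 -235.91578517    8.73005055] [233.83377322 267.97121736]
top cassette 0.7 [ 535.33313273 -212.59238072   78.39466234] [414.49053231 203.78736733]
top dock 0.62 [ 500.84761368 -236.78010787    8.07437486] [416.83952449 219.39833488]
```

The cassette came up with the fingers: its detected z rose by 60 mm and the tool carries about 2 N. Next I work out the shift to the lens.

```bash
python3 -c "
from h import *
plan([612,186,143],-0.21)"
```

```text
trans [ 0.779 -1.498 -8.233] rot [ 0.     0.01  -0.014] pos [ 565.  -224.8   68.1] F [-0.2 -0.1 -2.3] w 31.5 t 11.4
```

jog_arm --translation '[[0, -0.5, 0], [0, -1.0, -0.2], [0, -1.5, -0.6], [0.1, -1.5, -1.2], [0.17, -1.5, -1.8], [0.23, -1.5, -2.4], [0.28, -1.5, -3.0], [0.34, -1.5, -3.6], [0.4, -1.5, -4.2], [0.45, -1.5, -4.8], [0.51, -1.5, -5.4], [0.57, -1.5, -6.0], [0.62, -1.5, -6.6], [0.68, -1.5, -7.2], [0.73, -1.5, -7.7], [0.78, -1.5, -8.0], [0.78, -1.5, -8.23], [0.78, -1.5, -8.23], [0.78, -1.5, -8.23], [0.78, -1.5, -8.23]]' --rot '[[0, 0, 0], [0, 0, 0], [0, 0, 0], [0, 0, 0], [0, 0, 0], [0, 0, 0], [0, 0, 0], [0, 0, 0], [0, 0, 0], [0, 0, 0], [0, 0, 0], [0, 0, 0], [0, 0, 0], [0, 0, 0], [0, 0, 0], [0, 0, 0], [0, 0, 0], [0, 0, 0], [0, 0, 0], [0, 0, 0]]' --gripper '[0, 0, 0, 0, 0, 0, 0, 0, 0, 0, 0, 0, 0, 0, 0, 0, 0, 0, 0, 0]'

```text
clock: 13.4
position: [611.8, 184.8, 143.1]
ee_rot: [-0.075, -0.703, 0.703, 0.073]
contact_force: [0.7, 0.5, -2.3]
gripper_width: 32.0
```

```bash
python3 -c "
from h import *
plan([612,186,143],-0.21)
s=cam('scene'); t=cam('top'); print(arm.read_state()['joint_vel'])
for d,n in((s,'scene'),(t,'top')):
 for th in ['cassette','lamp_lens','switch_tip']:
  for r in spotter.look_for(n,th)[:3]:
    w=d['R']@np.array(r['centre'])+d['p']; print(n,th,round(r['score'],2),w.round(),px(d,w).round())
save(s,'c11.png',(330,110,430,230),5)
"
```

```text
trans [ 0.002  0.002 -0.024] rot [-0.002  0.002 -0.012] pos [611.8 184.8 143.1] F [ 0.7  0.5 -2.3] w 32.0 t 13.4
[ 0.00147947  0.00086797  0.00061856  0.00033516  0.00131836 -0.00083866]
scene cassette 0.56 [618. 182. 153.] [387. 167.]
scene lamp_lens 0.91 [572. 335.  44.] [415. 174.]
scene lamp_lens 0.76 [600. 162.  58.] [373. 196.]
scene lamp_lens 0.74 [364. 283.  57.] [355. 143.]
scene switch_tip 0.36 [601. 168.  56.] [375. 196.]
top cassette 0.96 [583. 189. 153.] [234. 177.]
top cassette 0.68 [ 558. -223.    9.] [411. 196.]
top lamp_lens 0.78 [545. 339.  50.] [179. 198.]
top lamp_lens 0.73 [349. 306.  58.] [189. 282.]
top lamp_lens 0.68 [547. 167.  59.] [251. 198.]
top switch_tip 0.58 [294. 322.  85.] [176. 309.]
```

```bash
python3 -c "
from h import *
print(job_done()); s=arm.read_state(); print(s['position'],s['gripper_width'],s['contact_force'])"
```

```text
the job is handed in; nothing more can be done
None
the job is handed in; nothing more can be done
```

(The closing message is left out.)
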